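# Scrap two rejected bearings through the sprung drop flap

### The job

Scrap the two bearings that lie on the deck of the grey reject box: slide them across onto the steel flap at the back of the deck, hold the lever at the box's side fully down until both have dropped into the box, then ease the lever back up so that the sprung flap closes without snapping. The master ring on the same deck (the thicker plain steel ring without black seals) stays where it lies, and nothing else on the bench is disturbed.

Things in the scene. Friction and masses are not known exactly. Their poses are not given: they have to be found in the camera images.
- reject_box: closed grey sheet-metal box fixed on the bench, 200 (x) by 310 mm (y), its top 150 mm above the bench; origin on the bench under its centre; x points away from the robot, y to the side with the lever, z up. Top: fixed grey deck from x = -100 to +10 mm, then the flap to x = 92 mm. Its sides (inner faces y = +-150 mm) stand 12 mm above the deck, the back wall (inner face x = 94 mm) 25 mm
- deck (a point): middle of the deck's top, 45 mm from the box's origin along -x, 150 mm above the bench. The deck has no rim at its front. Three rings lie flat on it side by side, about 90 mm apart along the box's y, all within 10 mm of x = -45 mm: two rejects and the master ring, in any order. Under deck and flap the box is one hollow bin 140 mm deep, reached only through the flap
- flap (a joint): angle in rad of flap and lever, one rigid part turning about the box's y axis through flap_hinge: 0 shut (level), 1.2 fully open (hanging into the box). A spring shuts it; it carries both bearings unopened. The lever bar takes about 6 N to start, 12 N fully down, and snaps back if let go. Bearings on the flap slide off into the box past about 1.0
- flap_hinge (a point): a point on the hinge axis, in the middle of the box's width: 12 mm from the box's origin along its x, 146 mm above the bench; moves only with the box
- flap_middle (a point): point fixed to the box, at the middle of the shut flap's top: 53 mm from the box's origin along its x, 150 mm above the bench. The plain steel flap, 78 mm (x) by 296 mm (y), lies 1 mm lower than the deck. A bearing is wholly on it when its centre is 45 to 63 mm from the box's origin along x
- lever_bar (a point): on the axis of the lever's bar: black rubber, round, 18 mm thick, 70 mm long along the box's y, outside its +y side; it reaches 27 mm outward and 43 mm inward of this point. The axis is 100 mm from the hinge, on a 10 mm round arm: when shut this point is 82 mm along x, 209 mm along y, 57 mm up from flap_hinge (35 degrees above level), fully open 34 degrees below. Press from above, along its arc
- reject_a: steel ball bearing, 62 mm outside, 35 mm bore, 14 mm thick, black seals between its rings, 0.11 to 0.22 kg; one of the two rejects, lying flat on the deck of the reject box; origin at the centre of its underside, z up along its axis
- reject_b: steel ball bearing, 62 mm outside, 35 mm bore, 14 mm thick, black seals between its rings, 0.11 to 0.22 kg; the other reject, as reject_a
- master_ring: master setting ring of plain steel without seals, 66 mm outside, 20 mm high, 0.3 kg, lying flat on the deck of the reject box; origin at the centre of its underside, z up along its axis; must stay there
- good_bearing_a: good bearing (62 x 14 mm) on the bench, left of the box, under another; not to be moved; origin at the centre of its underside
- good_bearing_b: good bearing lying on good_bearing_a; not to be moved; origin at the centre of its underside
- good_bearing_c: good bearing lying alone on the bench, left of the box; not to be moved; origin at the centre of its underside
- ring_gauge_b: small steel setting ring, 48 mm wide, 18 mm high, on the bench left of the box; not to be moved; origin at the centre of its underside
- grease_tin: round tin, 63 mm wide, 43 mm high, on the bench behind the box; not to be moved; origin at the centre of its underside
- parts_cup: cream plastic beaker, 70 mm wide, 84 mm high, on the bench behind the box; not to be moved; origin at the centre of its underside
- spanner: spanner, 176 mm long, 8 mm high, on the bench at its front edge, left of the box; origin at its middle, x along it; not to be moved
There are look-alikes about, which are no part of the job. What is shaped like the reject_a but blue or red is not meant.

How it is judged:
By the outcome, as a careful person would: the job done as asked, in the order asked, and still so for the second after the job is handed in, with the robot touching nothing.
It also fails if it takes over 53 s, if anything falls off the work surface, if the arm or the gripper's body presses on something with over 40 N, if the wrist force passes 120 N, or if a joint passes its speed limit or range.

### The arm

A 6-joint arm with a two-finger parallel gripper is mounted at the origin on a cart in front of the work surface, level with it; the furniture and walls round the work are solid. World frame = base frame: x ahead of the robot, y to its left, z up, the work surface at z = 0. Lengths are in m, angles in degrees, forces in N, time in s.
With the tool pointing down it reaches from about 0.3 to 0.75 m from the base axis. Payload 8.5 kg.
Tool frame: the origin (TCP) lies on the centre line of the jaws, within the pads' length; the fingertips stand 8 mm ahead of it and the grasp point (between the pads) lies 11 mm behind it; y points along the fingers, z is the direction in which the jaws open and shut, and the axes are right-handed (so a half turn about y gives the same grasp; the last joint's range is limited). The gripper opens to 85 mm and grips with 20 to 120 N. Pads are 22 mm wide; open, the fingers measure 114 mm over their backs; the gripper's body (76 mm by 85 mm) begins 54 mm behind the grasp point. The pads swing forward as they close: fully open they stand 13 mm farther back than shut.
Start: joints at [64.956, 21.807, 74.336, -0, 83.858, -12.336], TCP at [0.121, 0.537, 0.239] pointing down, gripper open.
Joint ranges: [-178.18, 178.18], [-50.72, 133.34], [12.68, 142.11], [-81.47, 261.47], [9.98, 163.14], [-165.26, 165.26]. Speed limits (degrees/s): [136.94, 136.94, 180, 180, 180, 180].

### API

Orientations are given as a 3x3 rotation matrix whose columns are the frame's x, y, z axes.
In Python, from plant import * gives the robot as it stands. The module is installed in compiled form; this text tells all that it offers.
- The arm moves only by the tool jog_arm, never from a script. Its argument "motion" is a list of rows, each a list of 7 numbers: the turn, a rotation vector about the tool's x, y, z in rad, then the shift along the tool's x, y, z in cm, then the gripper's target within -1 to 1 (shut at 1, half-way at 0, fully open at -1). In form: [[wx, wy, wz, dx, dy, dz, grip], ...]. A call has exactly 10 rows; each row is the pose to reach, as a shift and turn from the pose commanded when the call began, along the tool's axes at that moment; what a row does not reach only later rows make up. A row lasts 1/12 s, in which the tool goes at most 41.7 mm and 7.16 degrees, less where a joint would pass 70% of its speed; a pose out of reach is approached as far as the arm can. A call with a gripper value outside its range is refused whole. The fingers move at their own pace and stop on an object; the grip force is fixed at half the most. Time passes only in rows, so rows that repeat a pose let the fingers close, or fill a call up. It gives the time, the measured TCP pose, the force and the opening at its end, in the units of the state.
- observe(): the state, without advancing time (a new reading comes with each control period).
- snapshot(name): name is "scene" or "top" or "wrist"; returns a dict with "color" (480x640x3 uint8, red, green, blue), "camera_matrix" (3x3 intrinsics, pixels), "R" (3x3) and "t" (3): a world point X has camera coordinates R X + t; the wrist camera has in their place "T_tool_cam" (4x4, takes a point from camera to tool coordinates, whose origin is the TCP and whose axes are the tool frame's). Camera axes: x right, y down, z forward; pixel columns grow to the right and rows downward; lengths in m; the calibration is good to about 2 mm. A picture is of the moment at which its call begins: read the wrist's pose just before it. There is no depth.
- finish_job(): hands the job in, once; it reports no verdict.
The state is a dict: "clock": time; "joints": joint angles; "joint_velocities": joint speeds; "tau": joint torques, N m; "ee_pos": TCP position; "tcp_rot": TCP orientation; "ft_force": force on the tool from outside, world axes, zero at the start; "moment": the same for the moment, N m; "gripper_width": finger opening in m.
Only numpy, scipy, OpenCV 4.12 (cv2) and the standard library are available. Lean on these libraries where they do the work, as an engineer would, in place of code of your own. Each camera call takes 0.05 s, during which the arm holds its last target.

## Working session

There is one attempt and no reset: what is moved stays moved. The work goes in short steps, Python scripts to look and compute and a tool call to move; the robot and the scene stay as the last step left them, time stands still between calls to the robot, and variables do not carry over. Pictures are saved under pics/ and viewed, and the job is handed in when it is done.

Besides the shell and the picture viewer there is one more tool, called as name([rows], argument=value, ...), one row to a line, values as JSON. jog_arm: Moves the arm, as the interface text tells. Its arguments: {"type":"object","properties":{"motion":{"type":"array","items":{"type":"array","items":{"type":"number"}}}},"required":["motion"]}

```bash
mkdir -p pics
python3 - <<'E'
from plant import *
import cv2,pickle
o=observe();print(o)
for n in ["scene","top","wrist"]:
    s=snapshot(n);cv2.imwrite(f"pics/{n}0.png",s["color"][:,:,::-1]);pickle.dump(s,open(f"{n}0.pkl","wb"))
    print(n,{k:v.tolist() for k,v in s.items() if k!="color"})
E
```

```text
{'clock': 0.0, 'joints': array([ 6.49550076e+01,  2.18400137e+01,  7.43845882e+01, -9.81314318e-04,
        8.38576644e+01, -1.23341972e+01]), 'joint_velocities': array([-0.00308119,  0.0161306 ,  0.01551272, -0.03083819, -0.00244291,
       -0.13299215]), 'tau': array([ 1.22371999e-03, -4.48460054e+01, -2.31279606e+01, -1.19295069e-04,
        4.68073064e-03,  2.44786685e-05]), 'ee_pos': array([0.12088643, 0.53626251, 0.23872189]), 'tcp_rot': array([[ 9.75493425e-01, -5.92396791e-04,  2.20027786e-01],
       [-2.20028392e-01, -1.30802479e-03,  9.75492591e-01],
       [-2.90076882e-04, -9.99998969e-01, -1.40631370e-03]]), 'ft_force': array([-0.23756357,  0.64259411, -0.88312326]), 'moment': array([-0.01655   ,  0.02684181,  0.02889111]), 'gripper_width': 0.08531343656141141}
scene {'camera_matrix': [[459.4322257031256, 0.0, 319.47700799780114], [0.0, 459.4322257031256, 237.40355096629682], [0.0, 0.0, 1.0]], 'R': [[0.3885713289770526, 0.9214149188907043, 0.0026209812368558367], [0.7631607765521544, -0.3202371593399909, -0.5612787105442053], [-0.5163312419651938, 0.22009704455873588, -
[... 239 characters left out ...]
2940919169, -0.997282895233826, 0.003184685464147524], [-0.9767206196482134, -0.07272511853153464, -0.20181151673921935], [0.20149478033308418, 0.011742402165311461, -0.9794192000823294]], 't': [-0.0915732871620594, 0.5834145044853005, 1.235903390424874]}
wrist {'camera_matrix': [[335.05040975831696, 0.0, 321.78506194541956], [0.0, 335.05040975831696, 245.37530750421118], [0.0, 0.0, 1.0]], 'T_tool_cam': [[-0.00023305287216684287, 0.9621536834678636, 0.27250731196718375, -0.06891726083682712], [-0.0002595547443602031, -0.2725073683890474, 0.9621536607034292, -0.13504267130573003], [0.9999999391588444, 0.0001535021083989756, 0.0003132401782374149, -0.001365585767786337], [0.0, 0.0, 0.0, 1.0]]}
```

View pics/scene0.png

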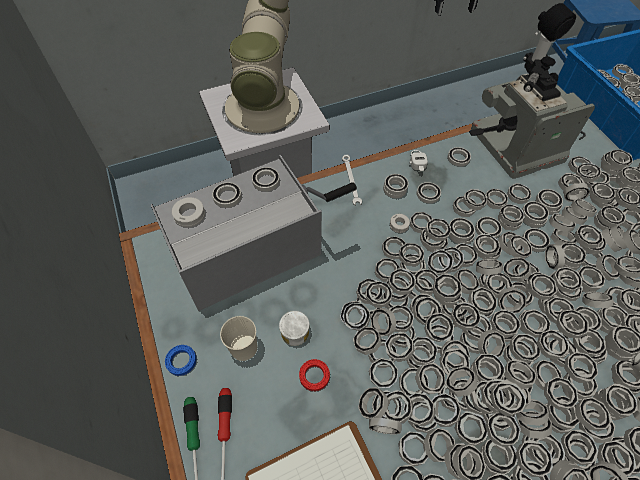

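View pics/top0.png

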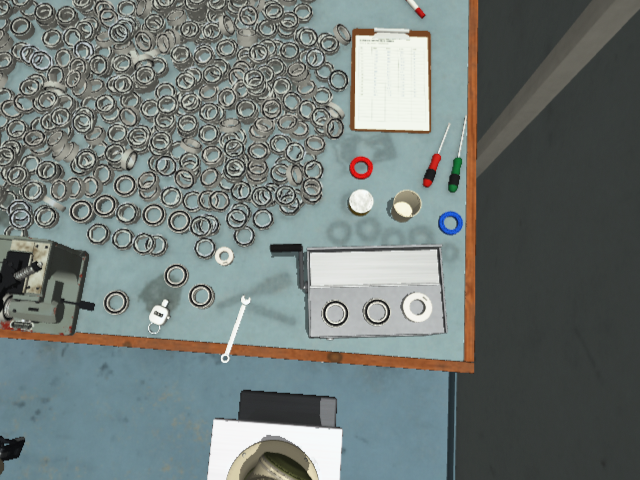

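View pics/wrist0.png

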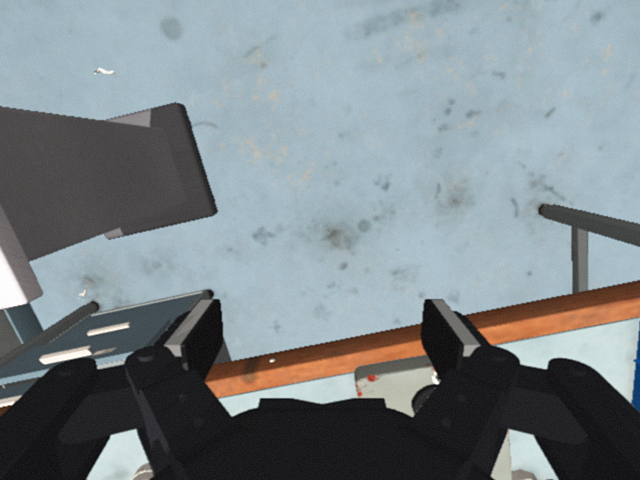

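The scene view has the box with the master ring at (187,210) and the rejects at (227,193) and (265,178). The lever is at (340,192). In the top view the rejects are at (336,313) and (376,312), the master at (417,307), and the lever bar at (286,248). I'll enlarge the top view for corner pixels.

Run:
```python
import cv2
a=cv2.imread("pics/top0.png")[230:350,260:460];cv2.imwrite("pics/topz.png",cv2.resize(a,None,fx=4,fy=4,interpolation=cv2.INTER_CUBIC))
a=cv2.imread("pics/scene0.png")[140:320,140:370];cv2.imwrite("pics/scenez.png",cv2.resize(a,None,fx=3.3,fy=3.3,interpolation=cv2.INTER_CUBIC))
```

```text
(no output)
```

View pics/topz.png

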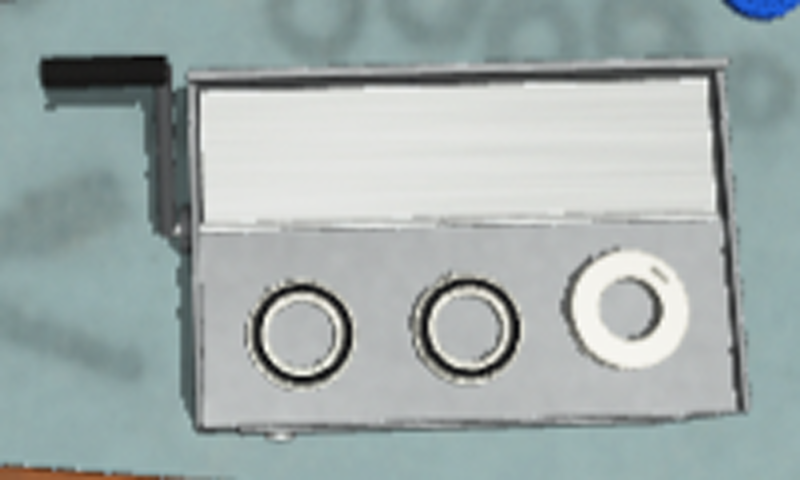

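View pics/scenez.png

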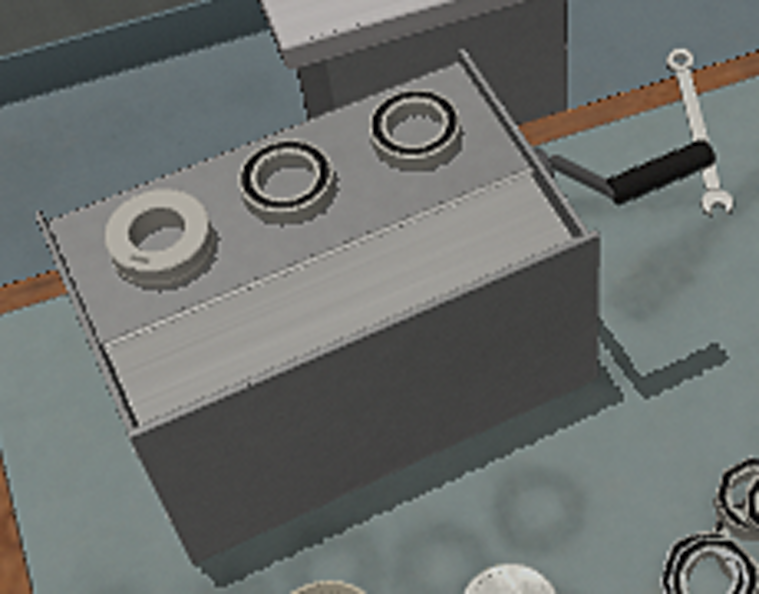

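The enlarged pictures show the rings, seam and lever clearly. The top view zoom has the seam from (200,228) to (718,217) and the front edge from (196,430) to (745,410).

```bash
cat > h.py <<'E'
import numpy as np,pickle
S={n:pickle.load(open(f"{n}0.pkl","rb")) for n in ["scene","top"]}
def ray(n,u,v):
    s=S[n];d=s["R"].T@np.linalg.inv(s["camera_matrix"])@[u,v,1];c=-s["R"].T@s["t"];return c,d
def onz(n,u,v,z):
    c,d=ray(n,u,v);return c+d*(z-c[2])/d[2]
tz=lambda u,v:(u/4+260-.4,v/4+230-.4)
sz=lambda u,v:(u/3.3+140-.35,v/3.3+140-.35)
E
python3 - <<'E'
from h import *
np.set_printoptions(precision=4,suppress=True)
P=dict(frontL=((196,430),.15),frontR=((745,410),.15),seamL=((200,228),.15),seamR=((718,217),.15),backL=((190,76),.175),backR=((727,64),.175),barO=((42,73),.203),barI=((167,70),.203),A=((302,334),.164),B=((470,327),.164),M=((631,308),.170))
Q=dict(frontL=((470,62),.15),frontR=((45,220),.15),seamL=((530,172),.15),seamR=((107,344),.15),backL=((598,236),.175),backR=((135,436),.175),barO=((706,153),.203),barI=((618,190),.203),A=((415,124),.164),B=((286,175),.164),M=((157,231),.170))
for k in P:
    a=onz("top",*tz(*P[k][0]),P[k][1]);b=onz("scene",*sz(*Q[k][0]),Q[k][1]);print(k,a[:2],b[:2])
E
```

```text
frontL [ 0.3597 -0.0602] [ 0.3664 -0.0567]
frontR [ 0.3934 -0.3672] [ 0.3918 -0.3621]
seamL [ 0.4733 -0.054 ] [ 0.4766 -0.0546]
seamR [ 0.5016 -0.3495] [ 0.5037 -0.3464]
backL [ 0.5563 -0.0421] [ 0.5614 -0.0411]
backR [ 0.5859 -0.3465] [ 0.5916 -0.3432]
barO [0.5463 0.0393] [0.5468 0.0389]
barI [ 0.5532 -0.0296] [ 0.5529 -0.0242]
A [ 0.4164 -0.1154] [ 0.4187 -0.1145]
B [ 0.4272 -0.209 ] [ 0.4281 -0.2071]
M [ 0.4439 -0.2974] [ 0.446  -0.2961]
```

```bash
cat >> h.py <<'E'
from scipy.spatial.transform import Rotation as Ro
O=np.array([.4762,-.2033,0]);Y=.096
B=np.array([[np.cos(Y),-np.sin(Y),0],[np.sin(Y),np.cos(Y),0],[0,0,1]])
def w(x,y,z): return O+B@np.array([x,y,z])/1000   # box mm -> world
def b(p): return (B.T@(np.array(p)-O))*1000
def toolR(yaw): c,s=np.cos(yaw),np.sin(yaw);return np.array([[c,0,-s],[s,0,c],[0,-1,0.]])
def rel(p,yaw,p0=None,R0=None):
    from plant import observe
    o=observe();p0=o["ee_pos"] if p0 is None else p0;R0=o["tcp_rot"] if R0 is None else R0
    return np.round(np.r_[Ro.from_matrix(R0.T@toolR(yaw)).as_rotvec(),(R0.T@(np.array(p)-p0))*100],3)
def st():
    from plant import observe
    o=observe();print("t",o["clock"],"box",np.round(b(o["ee_pos"]),1),"F",np.round(o["ft_force"],2),"gw",round(o["gripper_width"],4),"yawerr",np.round(Ro.from_matrix(o["tcp_rot"].T@toolR(Y)).as_rotvec(),4));return o
E
python3 - <<'E'
from h import *
np.set_printoptions(suppress=True)
print(rel([.33,.25,.27],Y)); print(w(-110,93.6,250)); R=toolR(Y)
print(rel(w(-110,93.6,250),Y,np.array([.33,.25,.27]),R))
E
```

```text
[  0.001  -0.318  -0.     26.696  -3.096 -23.335]
[ 0.35773469 -0.12067476  0.25      ]
[  0.      0.      0.     -0.792   2.    -37.163]
```

jog_arm([
  [0, -0.03, 0, 2.7, -0.3, -2.3, 0],
  [0, -0.06, 0, 5.3, -0.6, -4.7, 0],
  [0, -0.1, 0, 8, -0.9, -7, 0],
  [0, -0.13, 0, 10.7, -1.2, -9.3, 0],
  [0, -0.16, 0, 13.3, -1.5, -11.7, 0],
  [0, -0.19, 0, 16, -1.9, -14, 0],
  [0, -0.22, 0, 18.7, -2.2, -16.3, 0],
  [0, -0.25, 0, 21.4, -2.5, -18.7, 0],
  [0, -0.29, 0, 24, -2.8, -21, 0],
  [0, -0.318, 0, 26.7, -3.1, -23.3, 0],
])

```text
clock: 0.98
ee_pos: [0.3306, 0.2489, 0.2705]
tcp_rot: [[0.995, -0.0, -0.098], [0.098, 0.0, 0.995], [-0.0, -1.0, 0.0]]
ft_force: [-0.2, 0.0, 0.1]
gripper_width: 0.0426
```

jog_arm([
  [0, 0, 0, -0.1, 0.2, -3.7, 0],
  [0, 0, 0, -0.2, 0.4, -7.4, 0],
  [0, 0, 0, -0.2, 0.6, -11.1, 0],
  [0, 0, 0, -0.3, 0.8, -14.8, 0],
  [0, 0, 0, -0.4, 1, -18.5, 0],
  [0, 0, 0, -0.5, 1.2, -22.2, 0],
  [0, 0, 0, -0.6, 1.4, -26, 0],
  [0, 0, 0, -0.6, 1.6, -29.7, 0],
  [0, 0, 0, -0.7, 1.8, -33.4, 0],
  [0, 0, 0, -0.8, 2, -37.2, 0],
])

```text
clock: 1.82
ee_pos: [0.3575, -0.1224, 0.2503]
tcp_rot: [[0.995, 0.0, -0.096], [0.096, 0.0, 0.995], [0.0, -1.0, -0.0]]
ft_force: [-0.0, -0.4, 0.4]
gripper_width: 0.0428
```

Run:
```python
from h import *
from plant import *
import cv2
np.set_printoptions(suppress=True)
o=st();pickle.dump(o,open("o1.pkl","wb"))
for n in ["scene","wrist"]:
    s=snapshot(n);cv2.imwrite(f"pics/{n}1.png",s["color"][:,:,::-1]);pickle.dump(s,open(f"{n}1.pkl","wb"))
print(rel(w(-105,93.6,170),Y))
```

```text
t 1.8167 box [-110.4   91.9  250.3] F [-0.01 -0.39  0.43] gw 0.0428 yawerr [ 0.     -0.0002  0.0002]
[ 0.001 -0.006 -0.001  0.504  7.983  0.428]
```

View pics/wrist1.png

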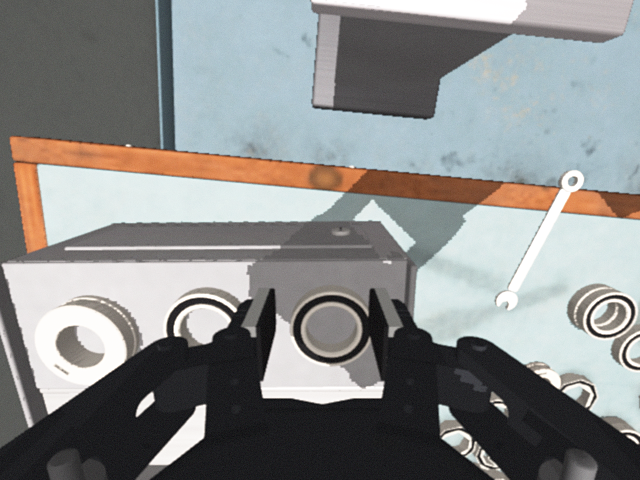

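View pics/scene1.png

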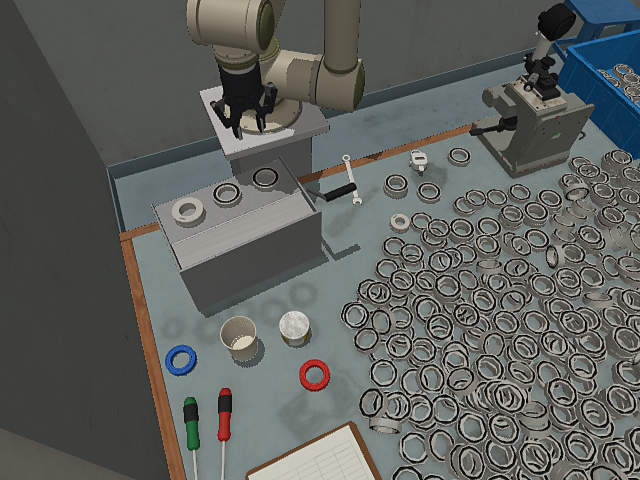

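The wrist view shows reject A centred at (332,328), slightly right of the mid-line (about 320), between the pads. The gripper is clear of the box.

Run:
```python
from h import *
np.set_printoptions(suppress=True,precision=1)
s=pickle.load(open("wrist1.pkl","rb"));o=pickle.load(open("o1.pkl","rb"))
def wr(u,v,z):
    T=s["T_tool_cam"];K=s["camera_matrix"];d=o["tcp_rot"]@T[:3,:3]@np.linalg.inv(K)@[u,v,1];c=o["ee_pos"]+o["tcp_rot"]@T[:3,3];return c+d*(z-c[2])/d[2]
print("A",b(wr(332,328,.164)),"M",b(wr(80,342,.17)),"B", b(wr(208,325,.164)))
print("edge",b(wr(5,264,.15)),b(wr(410,264,.15)))
print("seam",b(wr(45,390,.15)))
# fingertip lower(near) ends in tool coords: pixels left pad bottom tip, right
T=s["T_tool_cam"];K=s["camera_matrix"]
for u,v in [(260,292),(273,290),(371,290),(383,290),(262,395),(384,395)]:
    d=T[:3,:3]@np.linalg.inv(K)@[u,v,1];c=T[:3,3]
    for yy in (-.005,0,.008): print((u,v),yy*1000,1000*(c+d*(yy-c[1])/d[1]),end=' ')
    print()
```

```text
A [-53.7  98.2 164. ] M [-45.7 -85.1 170. ] B [-56.1   6.9 164. ]
edge [ -98.7 -144.2  150. ] [-98.7 156.1 150. ]
seam [  11.9 -139.5  150. ]
(260, 292) -5.0 [-12.2  -5.  -27.3] (260, 292) 0 [-10.    0.  -28.3] (260, 292) 8.0 [ -6.4   8.  -29.9] 
(273, 290) -5.0 [-13.1  -5.  -21.8] (273, 290) 0 [-10.9   0.  -22.6] (273, 290) 8.0 [ -7.4   8.  -23.8] 
(371, 290) -5.0 [-13.1  -5.   19.3] (371, 290) 0 [-10.9   0.   20.1] (371, 290) 8.0 [-7.4  8.  21.4] 
(383, 290) -5.0 [-13.1  -5.   24.3] (383, 290) 0 [-10.9   0.   25.3] (383, 290) 8.0 [-7.4  8.  26.9] 
(262, 395) -5.0 [ 39.3  -5.  -28.9] (262, 395) 0 [ 43.5   0.  -30. ] (262, 395) 8.0 [ 50.2   8.  -31.7] 
(384, 395) -5.0 [39.3 -5.  27.4] (384, 395) 0 [43.5  0.  28.5] (384, 395) 8.0 [50.2  8.  30.3]
```

jog_arm([
  [0, 0, 0, 0.1, 2, 0.1, 0],
  [0, 0, 0, 0.3, 4, 0.2, 0],
  [0, 0, 0, 0.5, 5.5, 0.3, 0],
  [0, 0, 0, 0.8, 6.5, 0.35, 0],
  [0, 0, 0, 1, 7.5, 0.35, 0],
  [0, 0, 0, 1, 8, 0.35, 0],
  [0, 0, 0, 1, 8.4, 0.35, 0],
  [0, 0, 0, 1, 8.7, 0.35, 0],
  [0, 0, 0, 1, 9, 0.35, 0],
  [0, 0, 0, 1, 9, 0.35, 0],
])

```text
clock: 2.75
ee_pos: [0.3674, -0.116, 0.1602]
tcp_rot: [[0.995, -0.0, -0.096], [0.096, 0.0, 0.995], [-0.0, -1.0, 0.0]]
ft_force: [-0.5, 0.6, -0.1]
gripper_width: 0.043
```

Run:
```python
from h import *
from plant import *
import cv2
np.set_printoptions(suppress=True)
o=st();pickle.dump(o,open("o2.pkl","wb"))
for n in ["scene","wrist"]:
    s=snapshot(n);cv2.imwrite(f"pics/{n}2.png",s["color"][:,:,::-1]);pickle.dump(s,open(f"{n}2.pkl","wb"))
    if n=="scene": cv2.imwrite(f"pics/{n}2z.png",cv2.resize(s["color"][90:270,140:370,::-1],None,fx=3.3,fy=3.3,interpolation=cv2.INTER_CUBIC))
```

```text
t 2.75 box [-99.9  97.3 160.2] F [-0.45  0.6  -0.1 ] gw 0.043 yawerr [-0.0002  0.0002 -0.0002]
```

View pics/wrist2.png

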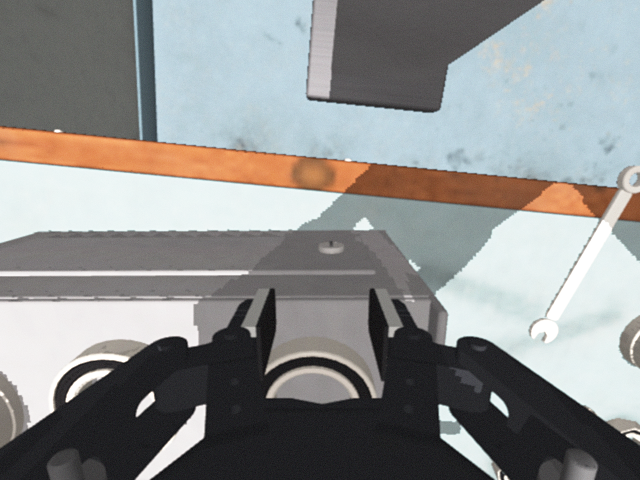

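View pics/scene2z.png

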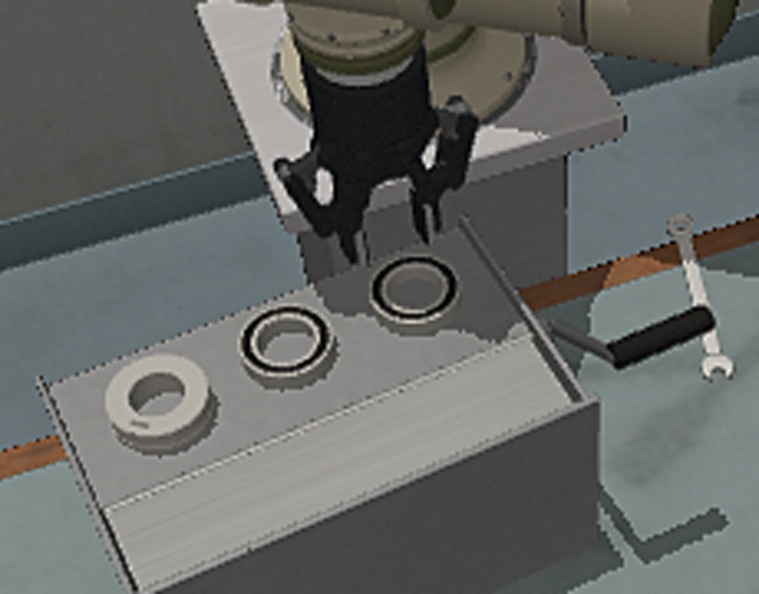

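Fingers straddle reject A (scene zoom: tips (360,262) and (428,240), ring (414,287)). I'll check tip height from the scene ray.

Run:
```python
from h import *
np.set_printoptions(suppress=True,precision=1)
for (u,v),y in [((360,262),97.3-23),((428,241),97.3+23)]:
    c,d=ray("scene",u/3.3+140-.35,v/3.3+90-.35); c,e=b(c),b(c+d)-b(c)
    print(c+e*(y-c[1])/e[1], c+e*(-89-c[0])/e[0], c+e*(-100-c[0])/e[0])
```

```text
[-100.1   74.3  151.4] [-89.   71.1 163.7] [-100.    74.3  151.5]
[-84.9 120.3 163.5] [-89.  121.7 158.9] [-100.   125.7  146.7]
```

jog_arm([
  [0, 0, 0, 0, 0.2, -0.1, 0],
  [0, 0, 0, 0, 0.4, -0.1, 0],
  [0, 0, 0, 0.5, 0.4, -0.1, 0],
  [0, 0, 0, 1, 0.4, -0.1, 0],
  [0, 0, 0, 1.4, 0.4, -0.1, 0],
  [0, 0, 0, 1.8, 0.4, -0.1, 0],
  [0, 0, 0, 2.3, 0.4, -0.1, 0],
  [0, 0, 0, 2.9, 0.4, -0.1, 0],
  [0, 0, 0, 3.5, 0.4, -0.1, 0],
  [0, 0, 0, 4, 0.4, -0.1, 0],
])

```text
clock: 3.68
ee_pos: [0.4082, -0.1132, 0.1563]
tcp_rot: [[0.995, -0.0, -0.096], [0.096, 0.0, 0.995], [-0.0, -1.0, 0.0]]
ft_force: [-1.5, 0.1, 0.9]
gripper_width: 0.0427
```

Run:
```python
from h import *
from plant import *
import cv2
np.set_printoptions(suppress=True)
o=st();print(o["moment"])
for n in ["scene"]:
    s=snapshot(n);cv2.imwrite(f"pics/{n}3z.png",cv2.resize(s["color"][90:270,140:370,::-1],None,fx=3.3,fy=3.3,interpolation=cv2.INTER_CUBIC))
```

```text
t 3.6833 box [-59.1  96.2 156.3] F [-1.51  0.05  0.87] gw 0.0427 yawerr [-0.0001  0.0004 -0.    ]
[-0.07563643  0.16898602 -0.0201601 ]
```

View pics/scene3z.png

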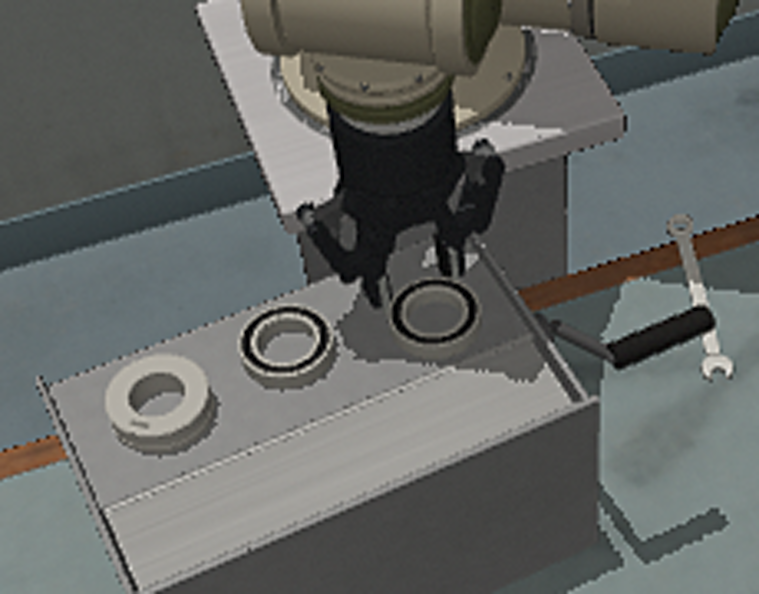

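Reject A moves with the fingers, now at zoom (433,313). I'll continue.

jog_arm([
  [0, 0, 0, 0.5, 0, 0, 0],
  [0, 0, 0, 1, 0, 0, 0],
  [0, 0, 0, 1.6, 0, 0, 0],
  [0, 0, 0, 2.2, 0, 0, 0],
  [0, 0, 0, 2.8, 0, 0, 0],
  [0, 0, 0, 3.4, 0, 0, 0],
  [0, 0, 0, 4, 0, 0, 0],
  [0, 0, 0, 4.6, 0, 0, 0],
  [0, 0, 0, 5.2, 0, 0, 0],
  [0, 0, 0, 5.7, 0, 0, 0],
])

```text
clock: 4.57
ee_pos: [0.4649, -0.1077, 0.1563]
tcp_rot: [[0.995, 0.0, -0.096], [0.096, 0.0, 0.995], [0.0, -1.0, 0.0]]
ft_force: [-1.0, 0.0, -1.4]
gripper_width: 0.0431
```

jog_arm([
  [0, 0, 0, 0.4, 0, 0, 0],
  [0, 0, 0, 0.7, 0, 0, 0],
  [0, 0, 0, 1, 0, 0, 0],
  [0, 0, 0, 1.3, 0, 0, 0],
  [0, 0, 0, 1.5, 0, 0, 0],
  [0, 0, 0, 1.7, 0, 0, 0],
  [0, 0, 0, 1.8, 0, 0, 0],
  [0, 0, 0, 1.9, 0, 0, 0],
  [0, 0, 0, 2, 0, 0, 0],
  [0, 0, 0, 2, 0, 0, 0],
])

```text
clock: 5.4
ee_pos: [0.4843, -0.1059, 0.1563]
tcp_rot: [[0.995, 0.0, -0.096], [0.096, 0.0, 0.995], [0.0, -1.0, -0.0]]
ft_force: [-1.0, -0.8, -1.0]
gripper_width: 0.0426
```

Run:
```python
from h import *
from plant import *
import cv2
np.set_printoptions(suppress=True)
o=st();print(o["moment"])
for n in ["scene"]:
    s=snapshot(n);cv2.imwrite(f"pics/{n}4z.png",cv2.resize(s["color"][90:270,140:370,::-1],None,fx=3.3,fy=3.3,interpolation=cv2.INTER_CUBIC))
```

```text
t 5.4 box [ 17.4  96.2 156.3] F [-0.96 -0.78 -1.03] gw 0.0426 yawerr [0.     0.0002 0.0002]
[-0.01783462  0.05938146 -0.05438095]
```

View pics/scene4z.png

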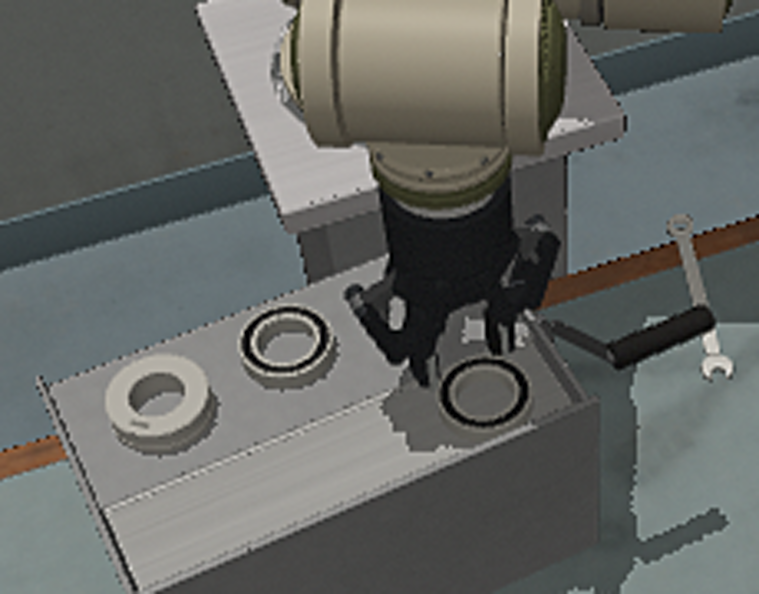

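Run:
```python
from h import *
np.set_printoptions(suppress=True,precision=1)
for (u,v),z in [((485,391),.163),((433,313),.164),((414,287),.164),((286,339),.164)]:
    print(b(onz("scene",u/3.3+140-.35,v/3.3+90-.35,z)))
print(rel(w(17.4-50,96.2,240),Y)); print(rel(w(-100,1,240),Y,w(-32.6,96.2,240),toolR(Y)))
```

```text
[ 50.9  97.6 163. ]
[-23.7  95.6 164. ]
[-50.6  94.1 164. ]
[-49.1   1.1 164. ]
[ 0.   0.   0.  -5.  -8.4  0. ]
[ 0.   0.   0.  -6.7  0.  -9.5]
```

Reject A is at box x≈51, y≈97, on the flap (zoom (485,391)). I'll nudge it 2 mm further, back off, and go to B.

jog_arm([
  [0, 0, 0, 0.1, 0, 0, 0],
  [0, 0, 0, 0.2, 0, 0, 0],
  [0, 0, 0, 0.2, 0, 0, 0],
  [0, 0, 0, -0.5, 0, 0, 0],
  [0, 0, 0, -2, -0.5, 0, 0],
  [0, 0, 0, -4, -2, 0, 0],
  [0, 0, 0, -6, -4, -1, 0],
  [0, 0, 0, -8, -4.5, -4, 0],
  [0, 0, 0, -10, -4.5, -7, 0],
  [0, 0, 0, -11.8, -4, -9.5, 0],
])

```text
clock: 6.28
ee_pos: [0.3749, -0.2134, 0.1976]
tcp_rot: [[0.995, 0.003, -0.096], [0.096, -0.003, 0.995], [0.002, -1.0, -0.003]]
ft_force: [0.9, -1.1, -0.1]
gripper_width: 0.0427
```

jog_arm([
  [0, 0, 0, 0, 0.5, 0, 0],
  [0, 0, 0, 0, 1.5, 0, 0],
  [0, 0, 0, 0, 2.5, 0, 0],
  [0, 0, 0, 0, 3.4, 0, 0],
  [0, 0, 0, 0, 4, 0, 0],
  [0, 0, 0, 0.4, 4, 0, 0],
  [0, 0, 0, 0.9, 4, 0, 0],
  [0, 0, 0, 1.3, 4, 0, 0],
  [0, 0, 0, 1.3, 4, 0, 0],
  [0, 0, 0, 1.3, 4, 0, 0],
])

```text
clock: 7.12
ee_pos: [0.3889, -0.2103, 0.1562]
tcp_rot: [[0.995, -0.0, -0.097], [0.097, 0.0, 0.995], [-0.0, -1.0, 0.0]]
ft_force: [0.5, 0.3, 0.0]
gripper_width: 0.0425
```

Run:
```python
from h import *
from plant import *
import cv2
np.set_printoptions(suppress=True)
o=st();print(o["moment"])
for n in ["scene"]:
    s=snapshot(n);cv2.imwrite(f"pics/{n}5z.png",cv2.resize(s["color"][90:270,140:370,::-1],None,fx=3.3,fy=3.3,interpolation=cv2.INTER_CUBIC))
```

```text
t 7.1167 box [-87.6   1.4 156.2] F [0.49 0.31 0.03] gw 0.0425 yawerr [-0.0001  0.0008 -0.0001]
[ 0.01872259 -0.00121421 -0.02534527]
```

View pics/scene5z.png

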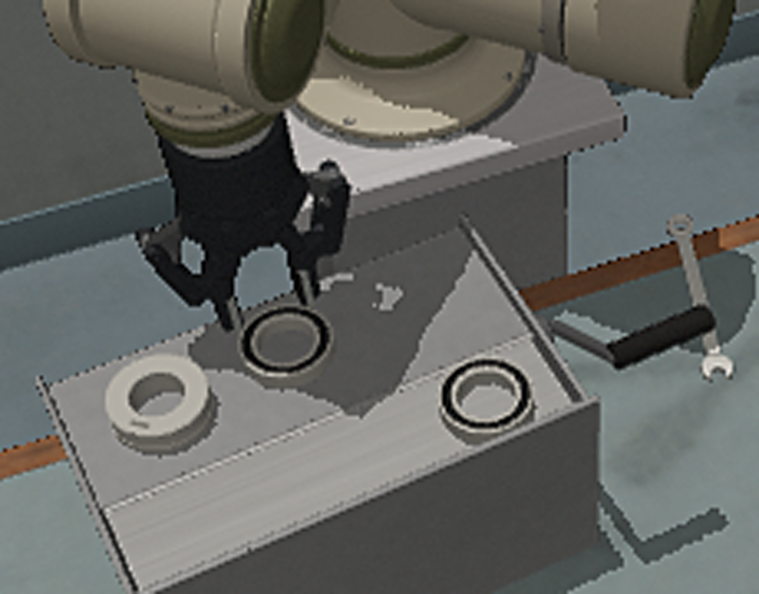

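Reject A is on the flap and the fingers straddle B (zoom (285,340)), clear of the master. Pushing B.

jog_arm([
  [0, 0, 0, 0.3, 0, 0, 0],
  [0, 0, 0, 0.8, 0, 0, 0],
  [0, 0, 0, 1.3, 0, 0, 0],
  [0, 0, 0, 1.9, 0, 0, 0],
  [0, 0, 0, 2.5, 0, 0, 0],
  [0, 0, 0, 3.1, 0, 0, 0],
  [0, 0, 0, 3.7, 0, 0, 0],
  [0, 0, 0, 4.3, 0, 0, 0],
  [0, 0, 0, 4.9, 0, 0, 0],
  [0, 0, 0, 5.5, 0, 0, 0],
])

```text
clock: 8.0
ee_pos: [0.4441, -0.2052, 0.1563]
tcp_rot: [[0.995, -0.0, -0.096], [0.096, 0.0, 0.995], [-0.0, -1.0, 0.0]]
ft_force: [-0.7, 0.6, 0.4]
gripper_width: 0.0424
```

jog_arm([
  [0, 0, 0, 0.6, 0, 0, 0],
  [0, 0, 0, 1.2, 0, 0, 0],
  [0, 0, 0, 1.8, 0, 0, 0],
  [0, 0, 0, 2.4, 0, 0, 0],
  [0, 0, 0, 3, 0, 0, 0],
  [0, 0, 0, 3.5, 0, 0, 0],
  [0, 0, 0, 4, 0, 0, 0],
  [0, 0, 0, 4.4, 0, 0, 0],
  [0, 0, 0, 4.7, 0, 0, 0],
  [0, 0, 0, 4.9, 0, 0, 0],
])

```text
clock: 8.83
ee_pos: [0.4926, -0.2005, 0.1563]
tcp_rot: [[0.995, -0.0, -0.096], [0.096, -0.0, 0.995], [-0.0, -1.0, -0.0]]
ft_force: [-0.9, 0.4, -0.8]
gripper_width: 0.0426
```

Run:
```python
from h import *
from plant import *
import cv2
np.set_printoptions(suppress=True)
o=st();print(o["moment"])
for n in ["scene"]:
    s=snapshot(n);cv2.imwrite(f"pics/{n}6z.png",cv2.resize(s["color"][90:270,140:370,::-1],None,fx=3.3,fy=3.3,interpolation=cv2.INTER_CUBIC))
```

```text
t 8.8333 box [ 16.6   1.2 156.3] F [-0.91  0.42 -0.83] gw 0.0426 yawerr [ 0.      0.0003 -0.    ]
[ 0.06313233  0.12300659 -0.0278982 ]
```

View pics/scene6z.png

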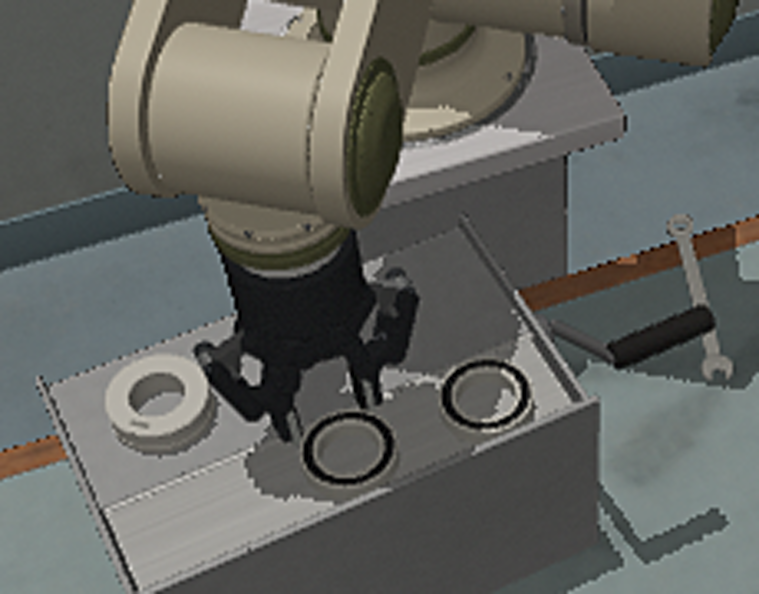

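B sits at about box x=50 (zoom (349,449)). I'll nudge it 3 mm further, back off, rise, shut the gripper and go above the lever.

jog_arm([
  [0, 0, 0, 0.15, 0, 0, 0],
  [0, 0, 0, 0.3, 0, 0, 0],
  [0, 0, 0, 0.3, 0, 0, 0],
  [0, 0, 0, -0.5, 0, 0, 0],
  [0, 0, 0, -2, -0.5, 0, 0],
  [0, 0, 0, -3.5, -2.5, 0, 0],
  [0, 0, 0, -4, -6, 0, 0],
  [0, 0, 0, -4, -9, 0, 0],
  [0, 0, 0, -3, -10, 2, 0],
  [0, 0, 0, -2, -10, 5, 0],
])

```text
clock: 9.72
ee_pos: [0.468, -0.1544, 0.2593]
tcp_rot: [[0.996, 0.005, -0.092], [0.092, -0.004, 0.996], [0.005, -1.0, -0.004]]
ft_force: [0.2, -0.8, -0.6]
gripper_width: 0.0428
```

jog_arm([
  [0, 0, 0, 2, 0, 3, 0.5],
  [0, 0, 0, 4, 0, 6, 1],
  [0, 0, 0, 6, 0, 9, 1],
  [0, 0, 0, 8, 0, 12, 1],
  [0, 0, 0, 9.4, 0, 15, 1],
  [0, 0, 0, 9.7, 0, 15.4, 1],
  [0, 0, 0, 9.7, 0, 15.4, 1],
  [0, 0, 0, 9.7, 0, 15.4, 1],
  [0, 0, 0, 9.7, 0, 15.4, 1],
  [0, 0, 0, 9.7, 0, 15.4, 1],
])

```text
clock: 10.55
ee_pos: [0.5489, 0.0087, 0.2564]
tcp_rot: [[0.996, 0.0, -0.094], [0.094, -0.0, 0.996], [0.0, -1.0, -0.0]]
ft_force: [-0.3, -0.8, 0.1]
gripper_width: 0.0002
```

Run:
```python
from h import *
from plant import *
import cv2
np.set_printoptions(suppress=True)
o=st();pickle.dump(o,open("o7.pkl","wb"))
for n in ["wrist","scene"]:
    s=snapshot(n);cv2.imwrite(f"pics/{n}7.png",s["color"][:,:,::-1])
    if n=="scene":cv2.imwrite(f"pics/{n}7z.png",cv2.resize(s["color"][90:270,140:370,::-1],None,fx=3.3,fy=3.3,interpolation=cv2.INTER_CUBIC))
```

```text
t 10.55 box [ 92.7 204.1 256.4] F [-0.3  -0.78  0.13] gw 0.0002 yawerr [ 0.0002 -0.0015  0.    ]
```

View pics/scene7z.png

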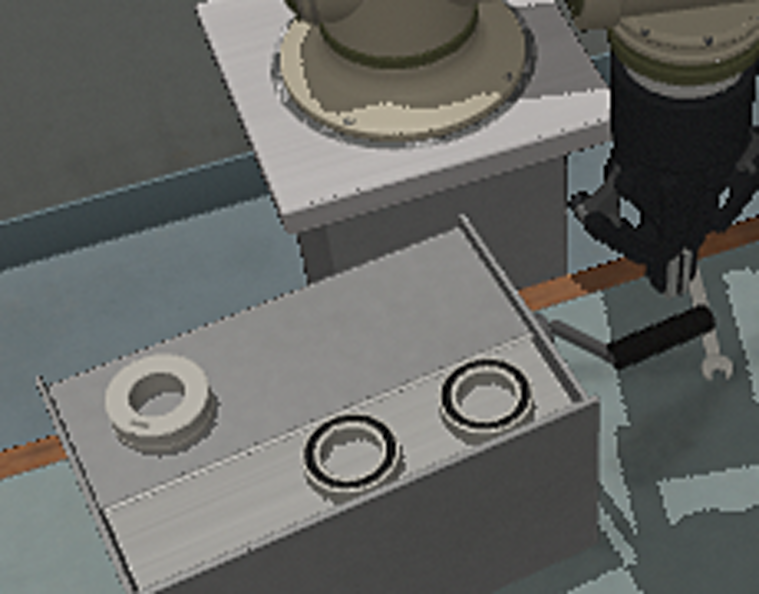

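View pics/wrist7.png

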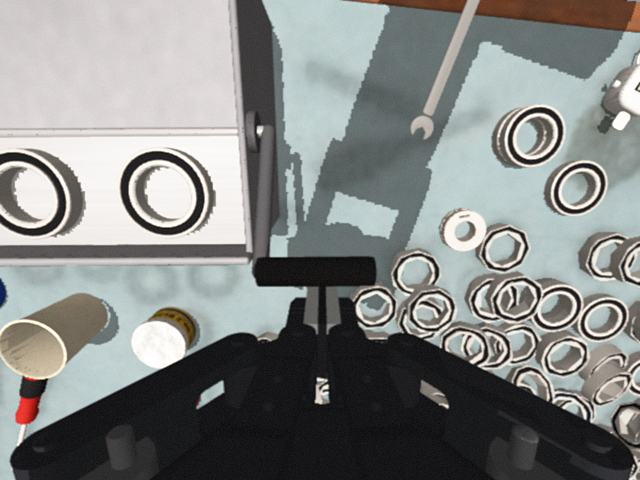

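The picture shows both rejects on the flap, zoom (350,452) and (487,395), the master untouched at (158,395), and the shut fingertips above the lever bar. The gripper knuckles could come near the box wall, so I'll turn the tool by about 55°. First I'll check joint 6 and the arc numbers.

Run:
```python
from h import *
from plant import *
np.set_printoptions(suppress=True,precision=3)
print(observe()["joints"])
for (u,v),z in [((350,451),.163),((487,395),.163),((158,396),.17)]:
    print(b(onz("scene",u/3.3+140-.35,v/3.3+90-.35,z)))
print(rel(w(94,210,228),Y-.96))
P0=w(94,210,228);R=toolR(Y-.96)
for a in range(35,-41,-5):
    t=np.radians(a);print(a,rel(w(12+100*np.cos(t),210,146+100*np.sin(t)+17),Y-.96,P0,R)[3:])
```

```text
[ -11.421   21.054   72.638   -0.006   86.299 -106.844]
[ 53.505   2.526 163.   ]
[ 54.382  97.293 163.   ]
[-38.644 -88.928 170.   ]
[0.    0.959 0.    0.111 2.847 0.575]
35 [-0.005  0.764 -0.007]
30 [0.264 1.5   0.377]
25 [0.495 2.274 0.707]
20 [0.686 3.08  0.981]
15 [0.837 3.912 1.195]
10 [0.945 4.764 1.35 ]
5 [1.011 5.628 1.443]
0 [1.032 6.5   1.475]
-5 [1.011 7.372 1.443]
-10 [0.945 8.236 1.35 ]
-15 [0.837 9.088 1.195]
-20 [0.686 9.92  0.981]
-25 [ 0.495 10.726  0.707]
-30 [ 0.264 11.5    0.377]
-35 [-0.005 12.236 -0.007]
-40 [-0.309 12.928 -0.442]
```

jog_arm([
  [0, 0.12, 0, 0, 0, 0.3, 1],
  [0, 0.24, 0, 0.1, 0, 0.6, 1],
  [0, 0.36, 0, 0.1, 0, 0.6, 1],
  [0, 0.48, 0, 0.1, 0.5, 0.6, 1],
  [0, 0.6, 0, 0.1, 1, 0.6, 1],
  [0, 0.72, 0, 0.1, 1.5, 0.6, 1],
  [0, 0.84, 0, 0.1, 2, 0.6, 1],
  [0, 0.96, 0, 0.1, 2.5, 0.6, 1],
  [0, 0.96, 0, 0.1, 2.8, 0.6, 1],
  [0, 0.96, 0, 0.1, 2.8, 0.6, 1],
])

```text
clock: 11.48
ee_pos: [0.5494, 0.0156, 0.2278]
tcp_rot: [[0.652, -0.001, 0.758], [-0.758, 0.0, 0.652], [-0.001, -1.0, -0.001]]
ft_force: [-1.2, -0.2, -1.0]
gripper_width: 0.0003
```

Run:
```python
from h import *
from plant import *
import cv2
np.set_printoptions(suppress=True)
o=st();print(rel(w(94,210,228),Y-.96))
for n in ["wrist","scene"]:
    s=snapshot(n);cv2.imwrite(f"pics/{n}8.png",s["color"][:,:,::-1])
    if n=="scene":cv2.imwrite(f"pics/{n}8z.png",cv2.resize(s["color"][90:270,220:450,::-1],None,fx=3.3,fy=3.3,interpolation=cv2.INTER_CUBIC))
```

```text
t 11.4833 box [ 93.9 210.8 227.8] F [-1.2  -0.16 -1.02] gw 0.0003 yawerr [ 0.0003 -0.9569 -0.0012]
[ 0.001  0.003 -0.001  0.076 -0.023 -0.039]
```

View pics/scene8z.png

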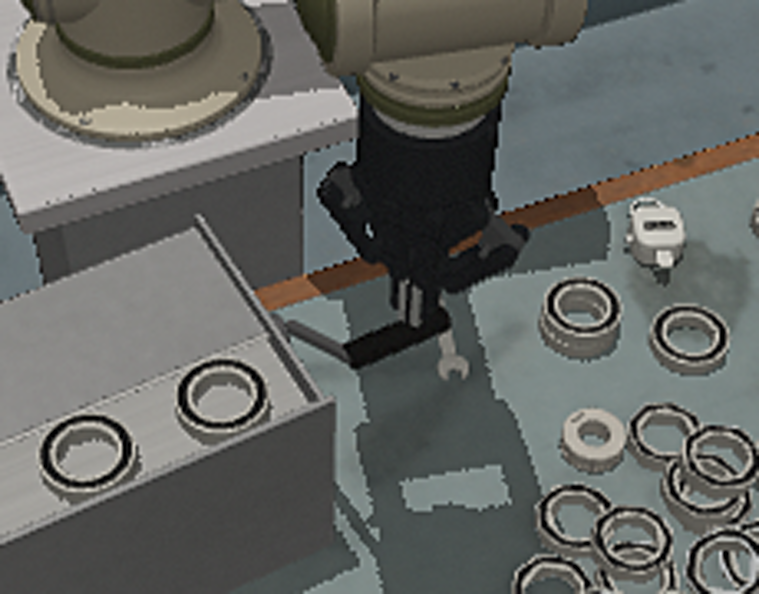

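View pics/wrist8.png

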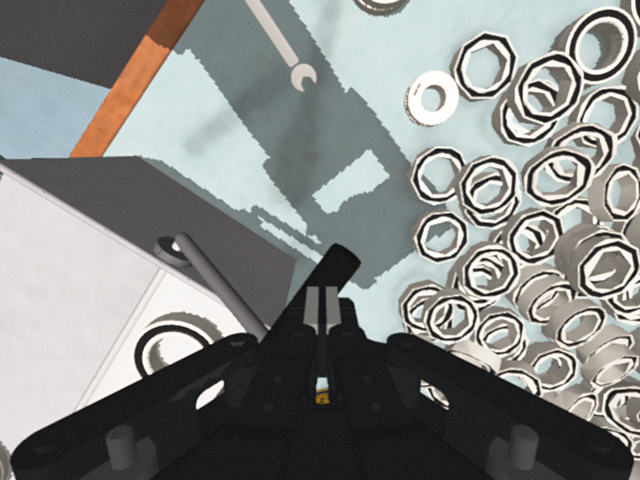

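The tips are just above the bar's outer half (scene zoom (418,318)), and the knuckles are clear of the box wall. Pressing along the arc.

jog_arm([
  [0, 0, 0, 0, 0.3, 0, 1],
  [0, 0, 0, 0, 0.6, 0, 1],
  [0, 0, 0, 0.05, 0.8, 0.05, 1],
  [0, 0, 0, 0.1, 1, 0.1, 1],
  [0, 0, 0, 0.15, 1.25, 0.25, 1],
  [0, 0, 0, 0.25, 1.5, 0.35, 1],
  [0, 0, 0, 0.3, 1.7, 0.45, 1],
  [0, 0, 0, 0.4, 1.9, 0.55, 1],
  [0, 0, 0, 0.45, 2.1, 0.65, 1],
  [0, 0, 0, 0.5, 2.3, 0.7, 1],
])

```text
clock: 12.42
ee_pos: [0.5596, 0.0168, 0.2062]
tcp_rot: [[0.65, 0.004, 0.76], [-0.76, -0.0, 0.65], [0.003, -1.0, 0.003]]
ft_force: [3.2, 1.9, 6.9]
gripper_width: 0.0001
```

Run:
```python
from h import *
from plant import *
import cv2
np.set_printoptions(suppress=True)
o=st()
for n in ["scene"]:
    s=snapshot(n)
    if n=="scene":cv2.imwrite(f"pics/{n}9z.png",cv2.resize(s["color"][90:270,160:390,::-1],None,fx=3.3,fy=3.3,interpolation=cv2.INTER_CUBIC))
P0=b(o["ee_pos"])
for a in range(25,-37,-3):
    t=np.radians(a);print(a,rel(w(12+100*np.cos(t),P0[1],146+100*np.sin(t)+17),Y-.96)[3:])
```

```text
t 12.4167 box [104.1 211.1 206.2] F [3.16 1.94 6.91] gw 0.0001 yawerr [-0.0015 -0.9594  0.0039]
25 [-0.089  0.061 -0.133]
22 [0.029 0.542 0.036]
19 [0.133 1.033 0.185]
16 [0.222 1.533 0.312]
13 [0.296 2.04  0.418]
10 [0.355 2.554 0.502]
7 [0.398 3.072 0.563]
4 [0.425 3.593 0.603]
1 [0.437 4.116 0.62 ]
-2 [0.433 4.64  0.615]
-5 [0.413 5.162 0.587]
-8 [0.378 5.682 0.537]
-11 [0.327 6.198 0.464]
-14 [0.26  6.709 0.37 ]
-17 [0.179 7.213 0.254]
-20 [0.082 7.709 0.116]
-23 [-0.029  8.195 -0.043]
-26 [-0.155  8.67  -0.222]
-29 [-0.295  9.134 -0.421]
-32 [-0.449  9.584 -0.64 ]
-35 [-0.616 10.019 -0.878]
```

View pics/scene9z.png

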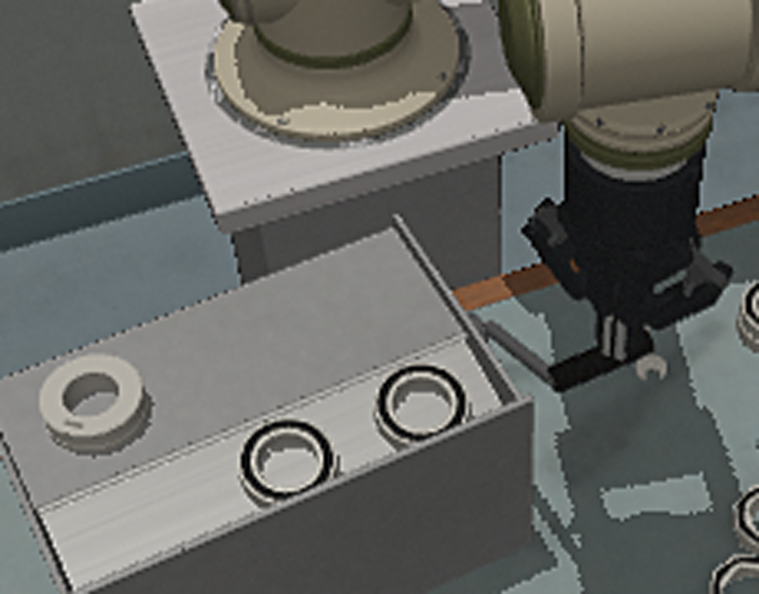

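The lever is following (force 7 N up) and the flap is tilting with both bearings on it. Continuing along the arc.

jog_arm([
  [0, 0, 0, -0.05, 0.3, -0.1, 1],
  [0, 0, 0, 0.02, 0.75, 0, 1],
  [0, 0, 0, 0.1, 1.3, 0.1, 1],
  [0, 0, 0, 0.2, 1.8, 0.22, 1],
  [0, 0, 0, 0.25, 2.3, 0.35, 1],
  [0, 0, 0, 0.3, 2.8, 0.42, 1],
  [0, 0, 0, 0.35, 3.3, 0.5, 1],
  [0, 0, 0, 0.38, 3.8, 0.53, 1],
  [0, 0, 0, 0.38, 4.3, 0.55, 1],
  [0, 0, 0, 0.37, 4.8, 0.53, 1],
])

```text
clock: 13.3
ee_pos: [0.5664, 0.0172, 0.1581]
tcp_rot: [[0.65, 0.005, 0.76], [-0.76, -0.001, 0.65], [0.004, -1.0, 0.003]]
ft_force: [4.4, -0.2, 6.2]
gripper_width: -0.0001
```

Run:
```python
from h import *
from plant import *
import cv2
np.set_printoptions(suppress=True)
o=st()
P0=b(o["ee_pos"])
for a in range(2,-37,-3):
    t=np.radians(a);print(a,rel(w(12+100*np.cos(t),P0[1],146+100*np.sin(t)+17),Y-.96)[3:])
```

```text
t 13.3 box [110.9 210.9 158.1] F [ 4.45 -0.23  6.16] gw -0.0001 yawerr [-0.0013 -0.9595  0.005 ]
2 [ 0.062 -0.836  0.086]
-1 [ 0.062 -0.312  0.088]
-4 [0.047 0.21  0.068]
-7 [0.017 0.731 0.025]
-10 [-0.03   1.249 -0.04 ]
-13 [-0.092  1.761 -0.127]
-16 [-0.169  2.267 -0.236]
-19 [-0.261  2.766 -0.367]
-22 [-0.368  3.256 -0.519]
-25 [-0.49   3.735 -0.691]
-28 [-0.625  4.202 -0.884]
-31 [-0.775  4.656 -1.097]
-34 [-0.938  5.097 -1.329]
```

jog_arm([
  [0, 0, 0, 0.02, 0.4, 0.03, 1],
  [0, 0, 0, 0, 0.8, 0, 1],
  [0, 0, 0, -0.03, 1.25, -0.05, 1],
  [0, 0, 0, -0.1, 1.75, -0.14, 1],
  [0, 0, 0, -0.17, 2.25, -0.25, 1],
  [0, 0, 0, -0.25, 2.7, -0.36, 1],
  [0, 0, 0, -0.35, 3.1, -0.48, 1],
  [0, 0, 0, -0.43, 3.5, -0.62, 1],
  [0, 0, 0, -0.54, 3.9, -0.76, 1],
  [0, 0, 0, -0.6, 4.15, -0.86, 1],
])

```text
clock: 14.13
ee_pos: [0.5564, 0.0162, 0.1169]
tcp_rot: [[0.65, 0.006, 0.76], [-0.76, -0.001, 0.65], [0.005, -1.0, 0.004]]
ft_force: [5.9, 0.9, 8.3]
gripper_width: 0.0001
```

Run:
```python
from h import *
from plant import *
import cv2
np.set_printoptions(suppress=True)
o=st()
s=snapshot("scene")
cv2.imwrite(f"pics/scene11z.png",cv2.resize(s["color"][90:270,160:390,::-1],None,fx=3.3,fy=3.3,interpolation=cv2.INTER_CUBIC))
P0=b(o["ee_pos"])
for a in range(-24,-41,-2):
    t=np.radians(a);print(a,rel(w(12+100*np.cos(t),P0[1],146+100*np.sin(t)+17),Y-.96)[3:])
```

```text
t 14.1333 box [100.9 210.8 116.9] F [5.86 0.91 8.33] gw 0.0001 yawerr [-0.0019 -0.9596  0.0063]
-24 [ 0.165 -0.574  0.229]
-26 [ 0.079 -0.258  0.107]
-28 [-0.013  0.052 -0.024]
-30 [-0.111  0.356 -0.164]
-32 [-0.216  0.654 -0.312]
-34 [-0.326  0.946 -0.469]
-36 [-0.442  1.231 -0.634]
-38 [-0.564  1.509 -0.807]
-40 [-0.691  1.779 -0.988]
```

View pics/scene11z.png

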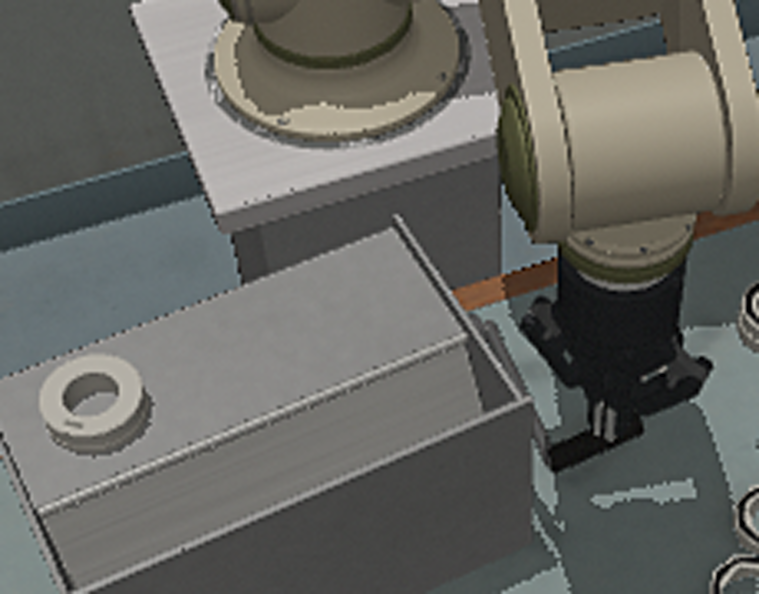

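The bearings have slid out of view and the flap is steep. Going to the stop.

jog_arm([
  [0, 0, 0, -0.06, 0.2, -0.08, 1],
  [0, 0, 0, -0.11, 0.36, -0.16, 1],
  [0, 0, 0, -0.16, 0.5, -0.23, 1],
  [0, 0, 0, -0.22, 0.65, -0.31, 1],
  [0, 0, 0, -0.27, 0.8, -0.39, 1],
  [0, 0, 0, -0.3, 0.88, -0.43, 1],
  [0, 0, 0, -0.33, 0.95, -0.47, 1],
  [0, 0, 0, -0.33, 0.95, -0.47, 1],
  [0, 0, 0, -0.33, 0.95, -0.47, 1],
  [0, 0, 0, -0.33, 0.95, -0.47, 1],
])

```text
clock: 15.02
ee_pos: [0.551, 0.0156, 0.1078]
tcp_rot: [[0.65, 0.007, 0.76], [-0.76, -0.001, 0.65], [0.005, -1.0, 0.005]]
ft_force: [6.3, 1.8, 8.6]
gripper_width: 0.0002
```

Run:
```python
from h import *
from plant import *
import cv2
np.set_printoptions(suppress=True)
o=st()
for n in ["scene","top"]:
    s=snapshot(n)
    c=s["color"][90:270,160:390,::-1] if n=="scene" else s["color"][230:350,260:460,::-1]
    cv2.imwrite(f"pics/{n}12z.png",cv2.resize(c,None,fx=3.3,fy=3.3,interpolation=cv2.INTER_CUBIC))
```

```text
t 15.0167 box [ 95.5 210.7 107.8] F [6.32 1.81 8.63] gw 0.0002 yawerr [-0.002  -0.9597  0.007 ]
```

View pics/scene12z.png

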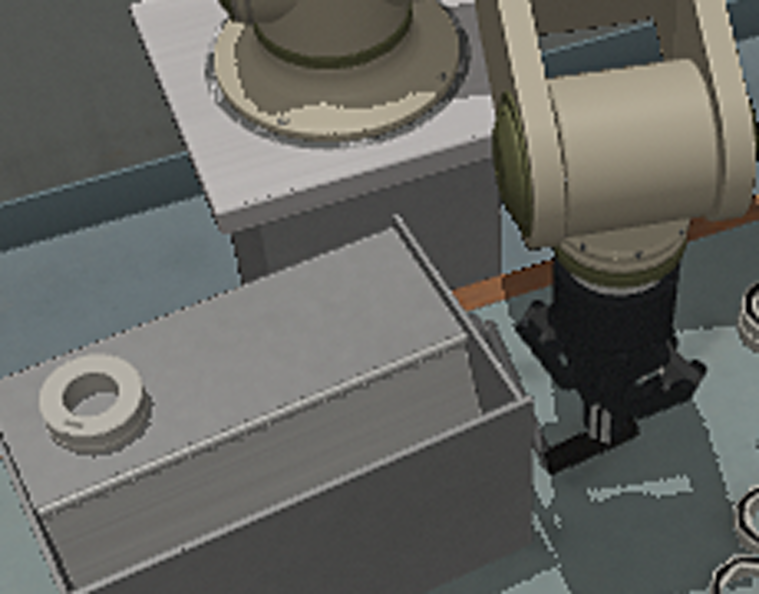

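View pics/top12z.png

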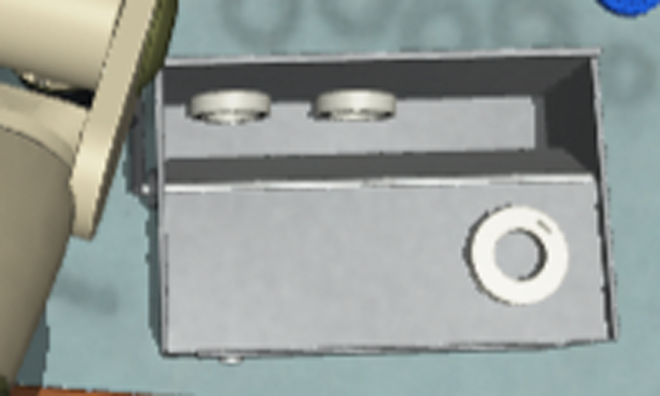

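The top view shows the flap hanging open with both bearings seen edge-on in the gap, at zoom (230,105) and (355,105). They are either standing on the floor or still leaning on the flap. The force hasn't risen to a hard stop, so I'll press a little further.

jog_arm([
  [0, 0, 0, -0.03, 0.08, -0.04, 1],
  [0, 0, 0, -0.06, 0.15, -0.08, 1],
  [0, 0, 0, -0.09, 0.22, -0.12, 1],
  [0, 0, 0, -0.12, 0.3, -0.16, 1],
  [0, 0, 0, -0.12, 0.3, -0.16, 1],
  [0, 0, 0, -0.12, 0.3, -0.16, 1],
  [0, 0, 0, -0.12, 0.3, -0.16, 1],
  [0, 0, 0, -0.12, 0.3, -0.16, 1],
  [0, 0, 0, -0.12, 0.3, -0.16, 1],
  [0, 0, 0, -0.12, 0.3, -0.16, 1],
])

```text
clock: 15.95
ee_pos: [0.5506, 0.0155, 0.1068]
tcp_rot: [[0.65, 0.012, 0.76], [-0.76, -0.001, 0.65], [0.009, -1.0, 0.009]]
ft_force: [6.1, 1.8, 22.1]
gripper_width: 0.0003
```

Run:
```python
from h import *
from plant import *
import cv2
np.set_printoptions(suppress=True,precision=1)
o=st()
for n in ["top"]:
    s=snapshot(n)
    c=s["color"][230:350,260:460,::-1]
    cv2.imwrite(f"pics/{n}13z.png",cv2.resize(c,None,fx=4,fy=4,interpolation=cv2.INTER_CUBIC))
for z in (.01,.04,.07,.1):
  print(z,[b(onz("top",u/3.3+259.6,v/3.3+229.6,z))[:2] for u,v in [(188,103),(270,103),(230,90),(230,123),(355,105),(250,155)]])
```

```text
t 15.95 box [ 95.  210.7 106.8] F [ 6.1  1.8 22.1] gw 0.0003 yawerr [-0. -1.  0.]
0.01 [array([ 95.3, 128.9]), array([93.9, 64.6]), array([104.9,  95.7]), array([78.7, 96.4]), array([90.9, -1.9]), array([53.2, 81.6])]
0.04 [array([ 90.1, 129.4]), array([88.7, 66.7]), array([99.5, 97. ]), array([73.9, 97.7]), array([85.7,  1.6]), array([48.9, 83.3])]
0.07 [array([ 84.9, 130. ]), array([83.5, 68.7]), array([94. , 98.3]), array([69., 99.]), array([80.6,  5.2]), array([44.6, 84.9])]
0.1 [array([ 79.6, 130.6]), array([78.3, 70.7]), array([88.6, 99.6]), array([ 64.2, 100.3]), array([75.5,  8.7]), array([40.4, 86.5])]
```

View pics/top13z.png

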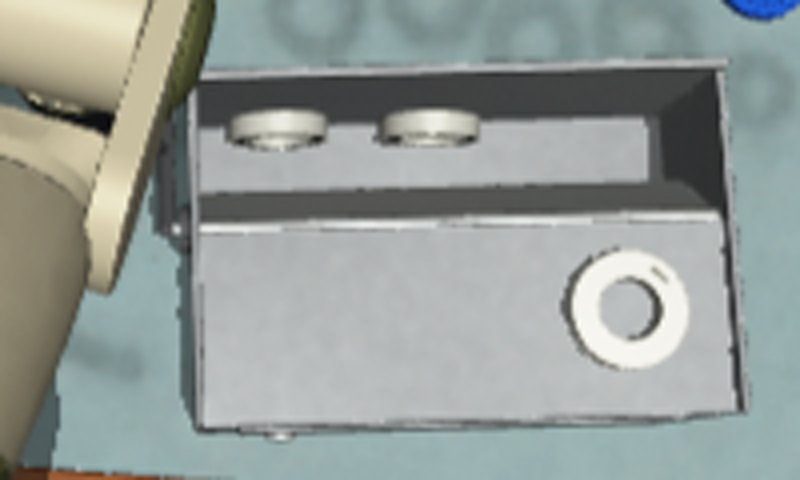

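At 22 N the lever is on its stop. Both bearings are off the flap, standing on the bin floor against the back wall (top zoom (278,128), (430,128)), outside the flap's 80 mm sweep. Now I'll ease the lever up.

Run:
```python
from h import *
np.set_printoptions(suppress=True)
for a in range(-34,36,2):
    t=np.radians(a);print(a,rel(w(12+100*np.cos(t),210.7,146+100*np.sin(t)+17),Y-.96,R0=toolR(Y-.96))[3:])
```

```text
-34 [-0.009 -0.024 -0.009]
-32 [ 0.1   -0.317  0.147]
-30 [ 0.203 -0.616  0.294]
-28 [ 0.3   -0.922  0.433]
-26 [ 0.391 -1.233  0.563]
-24 [ 0.475 -1.549  0.684]
-22 [ 0.554 -1.87   0.795]
-20 [ 0.625 -2.196  0.898]
-18 [ 0.691 -2.526  0.991]
-16 [ 0.749 -2.86   1.074]
-14 [ 0.801 -3.197  1.148]
-12 [ 0.846 -3.537  1.213]
-10 [ 0.884 -3.88   1.267]
-8 [ 0.915 -4.225  1.312]
-6 [ 0.94  -4.571  1.347]
-4 [ 0.957 -4.919  1.372]
-2 [ 0.968 -5.267  1.387]
0 [ 0.971 -5.616  1.392]
2 [ 0.968 -5.965  1.387]
4 [ 0.957 -6.314  1.372]
6 [ 0.94  -6.662  1.347]
8 [ 0.915 -7.008  1.312]
10 [ 0.884 -7.353  1.267]
12 [ 0.846 -7.695  1.213]
14 [ 0.801 -8.035  1.148]
16 [ 0.749 -8.373  1.074]
18 [ 0.691 -8.706  0.991]
20 [ 0.625 -9.036  0.898]
22 [ 0.554 -9.362  0.795]
24 [ 0.475 -9.684  0.684]
26 [  0.391 -10.      0.563]
28 [  0.3   -10.311   0.433]
30 [  0.203 -10.616   0.294]
32 [  0.1   -10.915   0.147]
34 [ -0.009 -11.208  -0.009]
```

jog_arm([
  [0, 0, 0, 0.05, -0.2, 0.07, 1],
  [0, 0, 0, 0.1, -0.4, 0.14, 1],
  [0, 0, 0, 0.17, -0.6, 0.22, 1],
  [0, 0, 0, 0.22, -0.8, 0.3, 1],
  [0, 0, 0, 0.28, -1, 0.38, 1],
  [0, 0, 0, 0.33, -1.2, 0.47, 1],
  [0, 0, 0, 0.4, -1.4, 0.56, 1],
  [0, 0, 0, 0.45, -1.6, 0.64, 1],
  [0, 0, 0, 0.5, -1.8, 0.72, 1],
  [0, 0, 0, 0.55, -2, 0.8, 1],
])

```text
clock: 16.83
ee_pos: [0.5575, 0.0163, 0.1246]
tcp_rot: [[0.65, 0.004, 0.76], [-0.76, -0.001, 0.65], [0.003, -1.0, 0.002]]
ft_force: [-0.8, -1.2, 9.5]
gripper_width: 0.0001
```

Run:
```python
from h import *
np.set_printoptions(suppress=True)
st()
for a in range(-24,36,3):
    t=np.radians(a);print(a,rel(w(12+100*np.cos(t),210.7,146+100*np.sin(t)+17),Y-.96,R0=toolR(Y-.96))[3:])
```

```text
t 16.8333 box [102.  210.8 124.6] F [-0.76 -1.21  9.47] gw 0.0001 yawerr [-0.0003 -0.9594  0.004 ]
-24 [0.09  0.228 0.107]
-21 [ 0.205 -0.255  0.272]
-18 [ 0.305 -0.749  0.415]
-15 [ 0.39  -1.251  0.537]
-12 [ 0.461 -1.76   0.637]
-9 [ 0.515 -2.275  0.715]
-6 [ 0.554 -2.794  0.771]
-3 [ 0.578 -3.316  0.804]
0 [ 0.586 -3.839  0.816]
3 [ 0.578 -4.362  0.804]
6 [ 0.554 -4.884  0.771]
9 [ 0.515 -5.403  0.715]
12 [ 0.461 -5.918  0.637]
15 [ 0.39  -6.427  0.537]
18 [ 0.305 -6.929  0.415]
21 [ 0.205 -7.423  0.272]
24 [ 0.09  -7.906  0.107]
27 [-0.039 -8.379 -0.077]
30 [-0.182 -8.839 -0.282]
33 [-0.339 -9.285 -0.506]
```

Contact is holding at 9.5 N. Continuing up to level at about 3.5 mm per row.

jog_arm([
  [0, 0, 0, 0.15, -0.3, 0.2, 1],
  [0, 0, 0, 0.22, -0.6, 0.32, 1],
  [0, 0, 0, 0.3, -0.95, 0.43, 1],
  [0, 0, 0, 0.38, -1.3, 0.53, 1],
  [0, 0, 0, 0.43, -1.65, 0.6, 1],
  [0, 0, 0, 0.48, -2, 0.66, 1],
  [0, 0, 0, 0.51, -2.35, 0.72, 1],
  [0, 0, 0, 0.54, -2.7, 0.76, 1],
  [0, 0, 0, 0.56, -3.05, 0.79, 1],
  [0, 0, 0, 0.58, -3.4, 0.8, 1],
])

```text
clock: 17.67
ee_pos: [0.5656, 0.0174, 0.1578]
tcp_rot: [[0.65, -0.001, 0.76], [-0.76, -0.0, 0.65], [-0.0, -1.0, -0.001]]
ft_force: [-4.6, -0.8, 6.6]
gripper_width: -0.0003
```

Run:
```python
from h import *
np.set_printoptions(suppress=True)
st()
for a in range(-3,36,2):
    t=np.radians(a);print(a,rel(w(12+100*np.cos(t),210.7,146+100*np.sin(t)+17),Y-.96,R0=toolR(Y-.96))[3:])
```

```text
t 17.6667 box [110.1 211.1 157.8] F [-4.59 -0.77  6.57] gw -0.0003 yawerr [ 0.001  -0.9595 -0.0011]
-3 [0.133 0.006 0.124]
-1 [ 0.14  -0.343  0.133]
1 [ 0.14  -0.692  0.133]
3 [ 0.133 -1.041  0.124]
5 [ 0.119 -1.389  0.104]
7 [ 0.098 -1.736  0.074]
9 [ 0.07  -2.082  0.034]
11 [ 0.035 -2.425 -0.016]
13 [-0.006 -2.767 -0.075]
15 [-0.055 -3.105 -0.144]
17 [-0.11  -3.441 -0.223]
19 [-0.172 -3.773 -0.312]
21 [-0.24  -4.101 -0.409]
23 [-0.315 -4.425 -0.516]
25 [-0.397 -4.743 -0.633]
27 [-0.484 -5.057 -0.758]
29 [-0.578 -5.365 -0.892]
31 [-0.679 -5.668 -1.035]
33 [-0.785 -5.964 -1.187]
35 [-0.897 -6.253 -1.347]
```

jog_arm([
  [0, 0, 0, 0.08, -0.3, 0.08, 1],
  [0, 0, 0, 0.12, -0.6, 0.12, 1],
  [0, 0, 0, 0.12, -0.9, 0.12, 1],
  [0, 0, 0, 0.11, -1.2, 0.11, 1],
  [0, 0, 0, 0.1, -1.5, 0.09, 1],
  [0, 0, 0, 0.09, -1.8, 0.07, 1],
  [0, 0, 0, 0.06, -2.1, 0.03, 1],
  [0, 0, 0, 0.03, -2.4, -0.01, 1],
  [0, 0, 0, 0, -2.7, -0.06, 1],
  [0, 0, 0, -0.04, -3, -0.12, 1],
])

```text
clock: 18.5
ee_pos: [0.5645, 0.0169, 0.1876]
tcp_rot: [[0.65, -0.001, 0.76], [-0.76, -0.0, 0.65], [-0.0, -1.0, -0.001]]
ft_force: [-2.7, -0.8, 5.2]
gripper_width: -0.0001
```

Run:
```python
from h import *
np.set_printoptions(suppress=True)
st()
for a in range(13,40,2):
    t=np.radians(a);print(a,rel(w(12+100*np.cos(t),210.7,146+100*np.sin(t)+17),Y-.96,R0=toolR(Y-.96))[3:])
```

```text
t 18.5 box [109.  210.7 187.6] F [-2.71 -0.78  5.23] gw -0.0001 yawerr [ 0.0008 -0.9595 -0.0008]
13 [0.029 0.213 0.034]
15 [-0.02  -0.126 -0.035]
17 [-0.075 -0.461 -0.114]
19 [-0.137 -0.793 -0.202]
21 [-0.205 -1.121 -0.3  ]
23 [-0.28  -1.445 -0.407]
25 [-0.362 -1.764 -0.523]
27 [-0.449 -2.077 -0.649]
29 [-0.543 -2.386 -0.783]
31 [-0.643 -2.688 -0.926]
33 [-0.75  -2.984 -1.077]
35 [-0.862 -3.273 -1.237]
37 [-0.979 -3.556 -1.405]
39 [-1.102 -3.831 -1.581]
```

jog_arm([
  [0, 0, 0, -0.03, -0.22, -0.05, 1],
  [0, 0, 0, -0.07, -0.44, -0.1, 1],
  [0, 0, 0, -0.11, -0.65, -0.16, 1],
  [0, 0, 0, -0.15, -0.86, -0.22, 1],
  [0, 0, 0, -0.2, -1.08, -0.29, 1],
  [0, 0, 0, -0.24, -1.28, -0.35, 1],
  [0, 0, 0, -0.29, -1.48, -0.42, 1],
  [0, 0, 0, -0.34, -1.66, -0.49, 1],
  [0, 0, 0, -0.38, -1.84, -0.55, 1],
  [0, 0, 0, -0.43, -2, -0.62, 1],
])

```text
clock: 19.33
ee_pos: [0.5573, 0.0162, 0.2075]
tcp_rot: [[0.65, -0.0, 0.76], [-0.76, -0.0, 0.65], [-0.0, -1.0, -0.0]]
ft_force: [-3.0, 0.1, 3.9]
gripper_width: 0.0001
```

jog_arm([
  [0, 0, 0, -0.05, -0.14, -0.07, 1],
  [0, 0, 0, -0.09, -0.28, -0.13, 1],
  [0, 0, 0, -0.13, -0.41, -0.19, 1],
  [0, 0, 0, -0.17, -0.54, -0.25, 1],
  [0, 0, 0, -0.21, -0.67, -0.31, 1],
  [0, 0, 0, -0.25, -0.78, -0.36, 1],
  [0, 0, 0, -0.28, -0.89, -0.41, 1],
  [0, 0, 0, -0.32, -1, -0.46, 1],
  [0, 0, 0, -0.35, -1.1, -0.51, 1],
  [0, 0, 0, -0.38, -1.18, -0.55, 1],
])

```text
clock: 20.17
ee_pos: [0.5507, 0.0155, 0.2192]
tcp_rot: [[0.65, 0.0, 0.76], [-0.76, -0.0, 0.65], [0.0, -1.0, 0.0]]
ft_force: [-3.1, -0.3, 3.9]
gripper_width: -0.0003
```

Run:
```python
from h import *
from plant import *
import cv2
np.set_printoptions(suppress=True)
st()
for n in ["scene"]:
    s=snapshot(n)
    cv2.imwrite(f"pics/{n}14z.png",cv2.resize(s["color"][90:270,160:390,::-1],None,fx=3.3,fy=3.3,interpolation=cv2.INTER_CUBIC))
```

```text
t 20.1667 box [ 95.1 210.7 219.2] F [-3.11 -0.27  3.9 ] gw -0.0003 yawerr [-0.     -0.9598  0.    ]
```

View pics/scene14z.png

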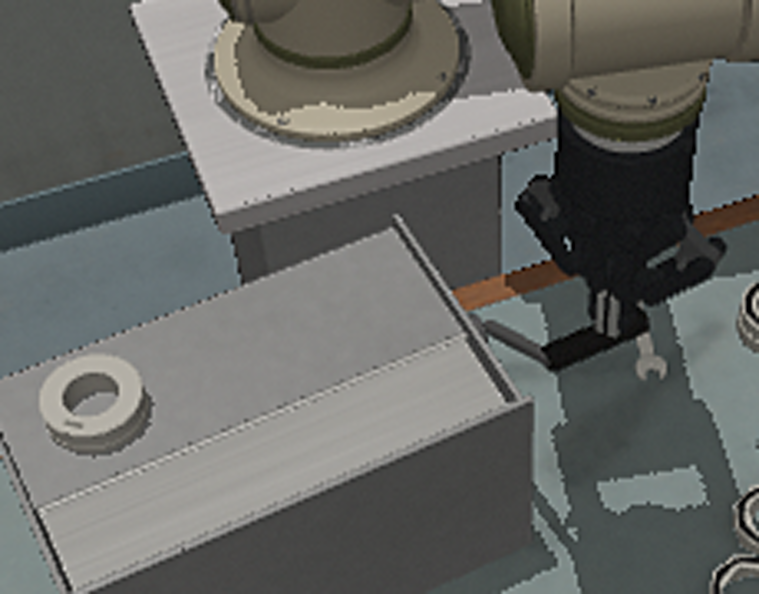

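The flap is almost shut. The last few millimetres go very slowly.

jog_arm([
  [0, 0, 0, -0.02, -0.05, -0.03, 1],
  [0, 0, 0, -0.04, -0.1, -0.06, 1],
  [0, 0, 0, -0.06, -0.15, -0.09, 1],
  [0, 0, 0, -0.08, -0.2, -0.12, 1],
  [0, 0, 0, -0.1, -0.25, -0.15, 1],
  [0, 0, 0, -0.12, -0.3, -0.17, 1],
  [0, 0, 0, -0.14, -0.35, -0.19, 1],
  [0, 0, 0, -0.15, -0.4, -0.21, 1],
  [0, 0, 0, -0.16, -0.45, -0.22, 1],
  [0, 0, 0, -0.16, -0.5, -0.22, 1],
])

```text
clock: 21.05
ee_pos: [0.548, 0.0153, 0.2242]
tcp_rot: [[0.65, 0.0, 0.76], [-0.76, 0.0, 0.65], [0.0, -1.0, 0.0]]
ft_force: [0.5, -0.6, -0.4]
gripper_width: 0.0002
```

Run:
```python
from h import *
st()
```

```text
t 21.05 box [ 92.5 210.8 224.2] F [ 0.51 -0.64 -0.43] gw 0.0002 yawerr [-0.000e+00 -9.598e-01  1.000e-04]
```

The force is zero, so contact is off. I'll lift clear and check.

jog_arm([
  [0, 0, 0, 0, -0.2, 0, 1],
  [0, 0, 0, 0, -0.6, 0, 1],
  [0, 0, 0, 0, -1.5, 0, 1],
  [0, 0, 0, 0, -2.8, 0, 1],
  [0, 0, 0, 0, -4, 0, 1],
  [0, 0, 0, 0, -5, 0, 1],
  [0, 0, 0, 0, -6, 0, 1],
  [0, 0, 0, 0, -7, 0, 1],
  [0, 0, 0, 0, -7, 0, 1],
  [0, 0, 0, 0, -7, 0, 1],
])

```text
clock: 21.88
ee_pos: [0.5481, 0.0154, 0.2948]
tcp_rot: [[0.65, 0.001, 0.76], [-0.76, -0.0, 0.65], [0.001, -1.0, 0.001]]
ft_force: [-0.9, -0.0, -0.6]
gripper_width: -0.0001
```

Run:
```python
from h import *
from plant import *
import cv2
st()
for n in ["scene","top"]:
    s=snapshot(n)
    cv2.imwrite(f"pics/{n}15.png",s["color"][:,:,::-1])
    c=s["color"][90:270,160:390,::-1]
    if n=="scene":cv2.imwrite(f"pics/{n}15z.png",cv2.resize(c,None,fx=3.3,fy=3.3,interpolation=cv2.INTER_CUBIC))
```

```text
t 21.8833 box [ 92.6 210.7 294.8] F [-0.88 -0.01 -0.62] gw -0.0001 yawerr [-3.000e-04 -9.598e-01  1.500e-03]
```

View pics/scene15z.png

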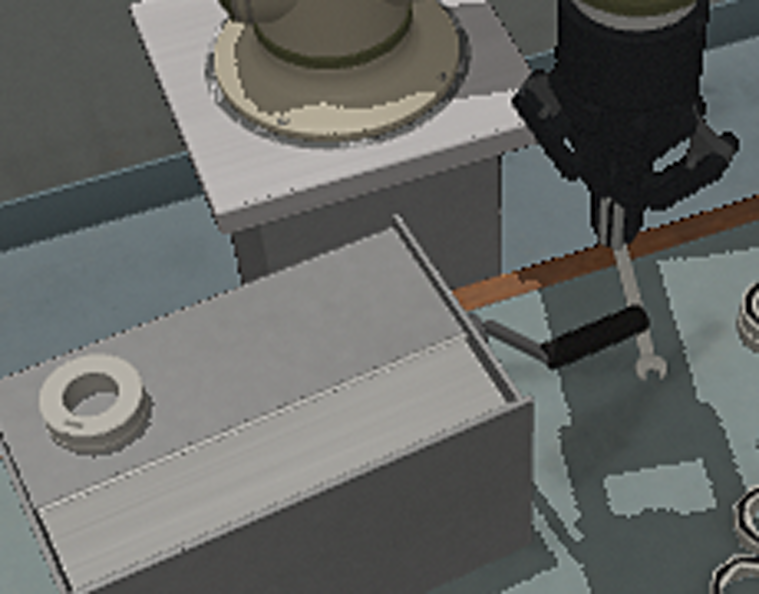

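View pics/top15.png

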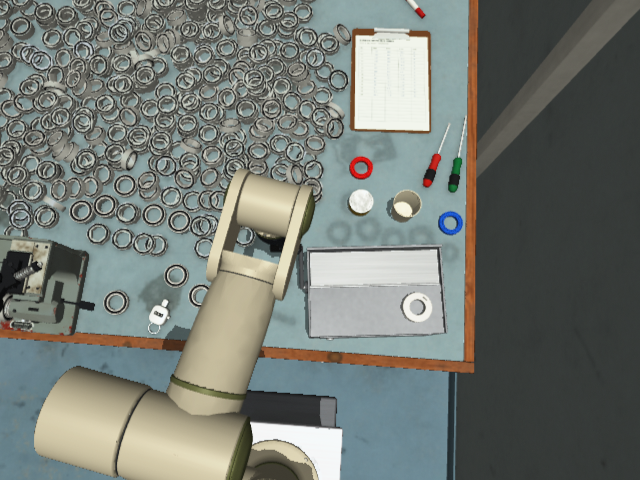

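The flap is shut and level, the deck is empty except for the master ring at top-view (417,307) as before, the lever is back up, and the bench items look unmoved. Handing in.

```bash
python3 -c "
from plant import *
print(finish_job())"
```

```text
the job is handed in; nothing more can be done
None
```

I slid both rejects onto the flap, one after the other, and held the lever against its stop until both had dropped. I then eased it up over about 5 s, with the fingertips still in contact until the force fell to zero. I handed the job in at about 22 s, with the robot touching nothing.

**Bearings:** with the flap open, the top view showed both off the flap. They were standing on edge on the bin floor against the back wall, out of the flap's way. With the flap shut I can't see whether they have since tipped over.

**Flap and lever:** the last pictures show the flap shut and level and the lever back up.

**Rest of the bench:** the master ring is at the same pixel as at the start. The bench items I could see looked unmoved. In the top view the arm hid the spanner, the small ring gauge and part of one good bearing, and the ring gauge was not rechecked in the last scene view.

**Forces:** the highest wrist force I read was about 23 N, with the lever on its stop.

**Disagreement:** at the start the wrist camera placed the rings about 5 mm to the side and 4 to 7 mm in x from where the two fixed cameras did. I mostly used the fixed cameras, which agreed to about 2 mm on the rings.

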